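Draw one filter dish from the dispenser and hold it level over the light pad

TASK

A filter has to be looked over for pinholes: swing the red-knobbed sprung lever of the dish dispenser once to its stop and let go so that it springs back, which pushes the lowest covered dish out onto the metal tongue. Pick up that dish, keeping it level because the filter lies loose in it, bring it over the middle of the lit light pad, and finish while still holding it in the air there, level and still, about 10 cm above the pad. Leave the other two dishes in the dispenser and do not disturb the things standing around.

Things in the scene. Friction and masses are not known exactly. Their poses are not given: they have to be found in the camera images.
- dispenser: White and aluminium dish dispenser, 252 mm long (x), fixed. Origin on the bench under the dish magazine's axis. Dishes come out towards its -x; its +y, the lever knob's side, faces the robot within 18 degrees. Deck 36 mm high; magazine 64 x 65 mm, top 93 mm high. Out of it runs a metal tongue 26 mm wide, 6 thick, to x = -97 mm, with a 4 mm end lip; free air beside it
- advance_lever (a joint): The lever: steel arm swinging level, 48 to 57 mm above the bench. 0 at rest; grows counter-clockwise from above, the knob moving the way the tongue points; stop at 0.98 rad. Its slide pushes the lowest dish 62 mm out over the full swing. Sprung to 0 (at the knob 1.4 N at rest, 4 N at the stop), damped, back in about 1 s; then the next dish drops down
- lever_knob (a point): The lever's upright red knob, 16 mm in diameter, from 56 to 100 mm above the bench; the point is on its axis 80 mm above the bench, 130 mm from the pivot axis
- lever_pivot (a point): Point on the lever's vertical pivot axis, 56 mm above the bench (the pivot lies behind the deck, seen from the knob)
- tongue_spot (a point): Point on top of the tongue, 36 mm above the bench and 62 mm from the magazine's axis, on which the pushed-out dish comes to stand centred (within a few mm)
- stack_spot (a point): Point on the deck, 36 mm above the bench, on the axis of the magazine: the centre of the lowest dish's underside before it is pushed out
- dish: The lowest of three equal clear covered round dishes with a white filter in it: 54 mm in diameter, 15 mm high, 28 to 49 g, slick on the metal; the lid does not come off. Origin at the centre of its underside, z up through the lid. Starts at the bottom of the magazine, where it cannot be grasped
- dish_middle: The second dish in the magazine, same size and origin; it drops to the lowest place when the lever has returned, and stays in the magazine
- dish_top: The top dish in the magazine, same size and origin; it stays in the magazine
- light_pad: Flat black light pad with a lit white field, 100 x 140 x 8 mm, fixed to the bench between the dispenser and the robot; origin on the bench under its middle, long side along its y
- lit_centre (a point): Middle of the light pad's lit field, on its top, 8 mm above the bench; the lit field is 82 x 116 mm
- forceps: Steel forceps lying on the bench, 15 x 135 x 10 mm, origin under the middle; bystander
- timer: White lab timer, 62 x 62 x 16 mm, origin under its middle; bystander
- petri: Open petri dish with filter papers, 68 mm in diameter, 13 mm high, origin under its middle; bystander
- tape_roll: Roll of masking tape lying flat, 69 mm in diameter, 19 mm high, origin under its middle; bystander

How it is judged:
On the way, in this order (a step that is already met when the one before it is completed fails the run):
1. the lever is swung to its stop (value of joint advance_lever above 0.92 rad), for 0.05 s.
2. the lever has been let go and is back at rest, and the lowest dish stands on the tongue (value of joint advance_lever below 0.06 rad and horizontal distance between dish and tongue_spot below 0.015 m and z of dish in the frame of tongue_spot below 0.008 m and angle between dish's own z axis and vertical below 0.1 rad and contact force between the fingers and dispenser below 0.2 N), for 0.2 s.
3. the dish is lifted clear of the tongue in the gripper, level (z of dish in the frame of tongue_spot above 0.02 m and contact force between the fingers and dish above 0.5 N and angle between dish's own z axis and vertical below 0.17 rad), for 0.2 s.
At the end, for the whole second after the job is handed in: The drawn dish is held by the fingers alone, underside 60 to 150 mm above the lit field, centre within 20 mm of its middle, tilted under 0.1 rad and still (under 10 mm/s); lever at rest, the other two dishes flat in the magazine on the deck (z of dish in the frame of lit_centre between 0.06 and 0.15 m and horizontal distance between dish and lit_centre below 0.02 m and angle between each of dish, dish_middle's own z axis and vertical below 0.1 rad and linear speed of dish below 0.01 m/s and angular speed of dish below 0.1 rad/s and contact force between the fingers and dish above 0.5 N and contact force between dish and dispenser below 0.05 N and contact force between dish and light_pad below 0.05 N and value of joint advance_lever below 0.06 rad and horizontal distance between each of dish_middle, dish_top and stack_spot below 0.006 m and z of dish_middle in the frame of stack_spot below 0.005 m and z of dish_top in the frame of stack_spot below 0.02 m); the arm keeps its last pose, push and grip.
It fails at once if the drawn dish is tipped by more than 20 degrees (angle between dish's own z axis and vertical above 0.35 rad).
It fails at once if a bystander (forceps, timer, petri dish, tape roll) is pushed away by more than 30 mm (distance of any of forceps, timer, petri, tape_roll from where it was at the start of the episode above 0.03 m).
It also fails if it takes over 54 s, if anything falls off the work surface, if the arm or the gripper's body presses on something with over 40 N, if the wrist force passes 120 N, or if a joint passes its speed limit or range.

ROBOT

A 7-joint arm with a two-finger parallel gripper is mounted at the origin on a cart in front of the work surface, level with it; the furniture and walls round the work are solid. World frame = base frame: x ahead of the robot, y to its left, z up, the work surface at z = 0. Lengths are in m, angles in rad, forces in N, time in s.
With the tool pointing down it reaches from about 0.4 to 0.85 m from the base axis. Payload 10.4 kg.
Tool frame: the origin (TCP) lies on the centre line of the jaws, within the pads' length; the fingertips stand 22 mm ahead of it and the grasp point (between the pads) lies 3 mm ahead of it; z points along the fingers, y is the line along which they close (so a half turn about z gives the same grasp; the last joint's range is limited). The gripper opens to 87 mm and grips with 3 to 60 N. Pads are 19 mm wide; open, the fingers measure 117 mm over their backs; the gripper's body (75 mm by 190 mm) begins 51 mm behind the grasp point.
Start: joints at [1.278, 0.332, -0.065, 1.46, 0.022, 1.35, -0.088], TCP at [0.167, -0.602, 0.245] pointing down, gripper open.
Joint ranges: [-2.6, 2.6], [-0.5, 2.12], [-1.47, 1.34], [0.16, 2.42], [-1.27, 4.41], [0.06, 2.06], [-2.6, 2.6]. Speed limits (rad/s): [2.22, 2.22, 2.79, 2.79, 3.14, 3.14, 3.14].

INTERFACE

Orientations are given as a unit quaternion [w, x, y, z].
In Python, from cell import ctrl gives the robot as it stands.
- The arm moves only by the tool apply_moves, never from a script. Its argument "increments" is one flat list of numbers, 7 for each row, row after row: the opening, from 0 (shut) to 1 (fully open), then the shift along the tool's x, y, z scaled (see below), then the turn, a rotation vector about the tool's x, y, z scaled (see below). In form: [gripper, tx, ty, tz, ax, ay, az, gripper, tx, ty, tz, ax, ay, az, ...]. A call has 1 to 5 rows; each row is the pose to reach, as a shift and turn from the pose commanded when the call began, along the tool's axes at that moment; what a row does not reach only later rows make up. The controller multiplies each number of a shift by 25 cm and each number of a turn by 90 degrees. A row lasts 1/8 s, in which the tool goes at most 62.5 mm and 10.7 degrees, less where a joint would pass 70% of its speed; a pose out of reach is approached as far as the arm can. A call with a number of a shift or a turn outside -1 to 1 is refused whole. A call with a gripper value outside its range is refused whole. The fingers move at their own pace and stop on an object; "newtons" is the grip in N (left out, the last holds). Time passes only in rows, so rows that repeat a pose let the fingers close. It gives the time, the measured TCP pose, the force, the opening and the grip force at its end, in the units of the state.
- ctrl.get_obs(): the state, without advancing time (a new reading comes with each control period).
- ctrl.snapshot(name): name is "scene" or "side" or "wrist"; returns a dict with "color" (400x640x3 uint8, blue, green, red), "K" (3x3 intrinsics, pixels), "R" (3x3) and "t" (3): a world point X has camera coordinates R X + t; the wrist camera has in their place "mount" (4x4, takes a point from camera to tool coordinates, whose origin is the TCP and whose axes are the flange's). Camera axes: x right, y down, z forward; pixel columns grow to the right and rows downward; lengths in m; the calibration is good to about 2 mm. A picture is of the moment at which its call begins: read the wrist's pose just before it. There is no depth.
- ctrl.close_job(): hands the job in; it is judged then, once.
The state is a dict: "time_s": time; "joints": joint angles; "dq": joint speeds; "joint_efforts": joint torques, N m; "tool_pos": TCP position; "eef_rot": TCP orientation; "contact_force": force on the tool from outside, world axes, zero at the start; "moment": the same for the moment, N m; "finger_gap": opening from 0.0 (shut) to 1.0 (fully open); "gripper_force": force on a finger pad.
Only numpy, scipy, OpenCV 4.12 (cv2) and the standard library are available. Lean on these libraries where they do the work, as an engineer would, in place of code of your own. Each camera call takes 0.05 s, during which the arm holds its last target. There are 200 camera calls.

## Working session

There is one attempt and no reset: what is moved stays moved. The work goes in short steps, Python scripts to look and compute and a tool call to move; the robot and the scene stay as the last step left them, time stands still between calls to the robot, and variables do not carry over. Pictures are saved under pics/ and viewed, at most 10 in all, crops included, and the job is handed in when it is done.

Besides the shell and the picture viewer there is one more tool, called after "Emit:" by a JSON object that holds its "name" and its "arguments", one argument or row to a line. apply_moves: Moves the arm, as the interface text tells. Shifts and turns lie within -1 to 1; 1 stands for 25 cm of shift or 90 degrees of turn. Its arguments: {"type":"object","properties":{"increments":{"type":"array","items":{"type":"number","minimum":-1,"maximum":1}},"newtons":{"type":"number"}},"required":["increments"]}

```bash
mkdir -p pics; python3 - <<'E'
from cell import ctrl
import cv2,numpy as np,pickle
o=ctrl.get_obs();print(o['tool_pos'],o['eef_rot'],o['finger_gap'],o['time_s'])
d={}
for n in("scene","side"):
    s=ctrl.snapshot(n);d[n]=s;cv2.imwrite(f"pics/{n}0.png",s["color"]);print(n,np.round(-s["R"].T@s["t"],3))
pickle.dump(d,open("s0.pkl","wb"))
E
```

```text
[ 0.16648077 -0.60206093  0.24378423] [-6.74343267e-04  9.90912330e-01  1.34507554e-01 -1.30980730e-04] 0.9963386086599756 0.0
scene [-0.394 -0.632  0.644]
side [0.638 1.101 1.1  ]
```

View pics/scene0.png

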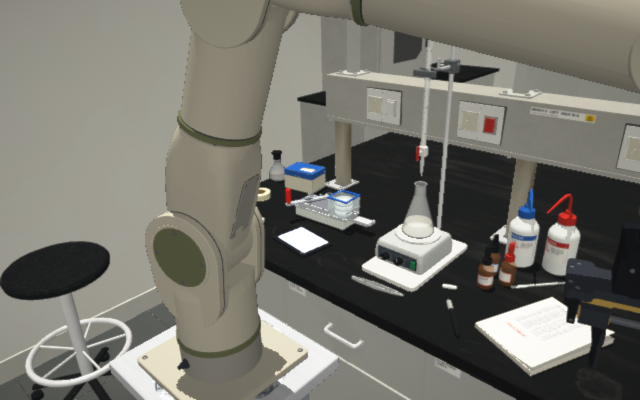

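View pics/side0.png

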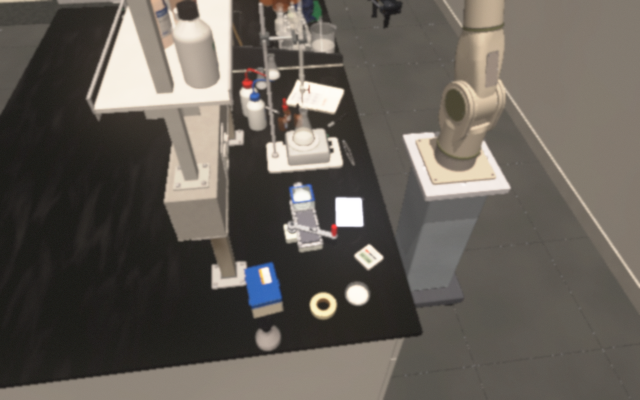

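```bash
cat > h.py <<'E'
import numpy as np,cv2
def ray(s,uv):
    c=-s["R"].T@s["t"]; d=s["R"].T@np.linalg.inv(s["K"])@np.array([*uv,1.]); return c,d/np.linalg.norm(d)
def plane(s,uv,z):
    c,d=ray(s,uv); return c+d*(z-c[2])/d[2]
def tri(a,ua,b,ub):
    c1,d1=ray(a,ua);c2,d2=ray(b,ub)
    k=np.linalg.lstsq(np.c_[d1,-d2],c2-c1,rcond=None)[0]
    p,q=c1+k[0]*d1,c2+k[1]*d2
    return (p+q)/2,np.linalg.norm(p-q)
def blobs(m,amin=8):
    n,l,st,c=cv2.connectedComponentsWithStats(m.astype(np.uint8))
    return [(c[i],st[i]) for i in range(1,n) if st[i,4]>=amin]
def red(im):
    b,g,r=[im[...,i].astype(int) for i in range(3)]
    return (r>110)&(g<r*.45)&(b<r*.45)
E
python3 - <<'E'
import pickle;from h import *
np.set_printoptions(precision=3,suppress=True)
d=pickle.load(open("s0.pkl","rb"));A,B=d["scene"],d["side"]
for n,s in d.items():
    for c,st in blobs(red(s["color"])): print(n,"red",c,st)
    im=s["color"].astype(int)
    for c,st in blobs((im.min(2)>205),60): print(n,"white",c,st,plane(s,c,.008))
for n,a,b in (("knob?",(288,196),(334,230)),):print(n,tri(A,a,B,b))
print("pivot-side",plane(B,(291,228),.056),"tongue end",plane(A,(374,221),.036),plane(B,(297,185),.036))
for n,uv in dict(timer=(369,257),petri=(357,293),tape=(323,305),forceps=(348,152),hot=(340,160),flaskbase=(306,150),standbase=(275,155)).items(): print(n,plane(B,uv,.01))
print("rod top",tri(A,(455,62),B,(262,5)), "burette tip",tri(A,(421,172),B,(303,95)))
for n,uv in dict(standfoot=(441,228),flasktop=(421,183)).items(): print(n,plane(A,uv,.03))
cv2.imwrite("pics/c1.png",np.hstack([cv2.resize(A["color"][170:250,260:400],None,fx=2.8,fy=2.8,interpolation=2),cv2.resize(B["color"][170:260,270:370],(392,224),interpolation=2)]))
big=cv2.resize(B["color"][165:285,265:395],None,fx=5,fy=5,interpolation=2)
a=cv2.resize(A["color"][170:250,260:400],None,fx=4.5,fy=4.5,interpolation=2)
cv2.imwrite("pics/c1.png",a);cv2.imwrite("pics/c2.png",big[:600])
E
```

```text
scene red [488.724 125.052] [484 118  11  15 116]
scene red [417.053 153.105] [416 146   3  14  38]
scene red [287.773 194.787] [285 188   6  16  75]
scene red [564.905 212.343] [547 194  30  32 347]
scene red [510.063 253.476] [505 242  10  20 126]
scene red [561.737 245.105] [556 243  13   5  38]
scene white [363.043 219.884] [354 217  18   7  69] [0.618 0.149 0.008]
scene white [520.287 224.912] [511 217  20  15 181] [ 0.874 -0.206  0.008]
scene white [417.11 228.59] [405 222  25  14 290] [0.671 0.001 0.008]
scene white [413.096 240.212] [380 224  69  32 819] [ 0.607 -0.027  0.008]
scene white [558.373 231.02 ] [550 224  17  14 153] [ 0.904 -0.298  0.008]
scene white [302.528 239.305] [279 227  49  26 646] [0.42  0.202 0.008]
scene white [501.767 234.26 ] [496 227  11  15  73] [ 0.789 -0.19   0.008]
scene white [408.551 268.114] [ 362  240  105   48 1166] [ 0.483 -0.095  0.008]
scene white [536.99 331.59] [ 476  298  115   69 4466] [ 0.449 -0.413  0.008]
scene white [296.903 352.193] [ 258  308   80   84 2059] [ 0.098 -0.1    0.008]
scene white [123.28  362.842] [  26  318  150   
[... 1275 characters left out ...]
 [266.186 274.907] [262 268   9  15  97] [0.696 0.409 0.008]
side white [356.935 294.252] [348 286  19  18 278] [0.45  0.503 0.008]
knob? (array([0.49 , 0.326, 0.078]), np.float64(4.297424198444002e-05))
pivot-side [0.613 0.286 0.056] tongue end [0.587 0.088 0.036] [0.577 0.094 0.036]
timer [0.393 0.387 0.01 ]
petri [0.45 0.5  0.01]
tape [0.548 0.525 0.01 ]
forceps [ 0.377 -0.072  0.01 ]
hot [ 0.412 -0.034  0.01 ]
flaskbase [ 0.527 -0.1    0.01 ]
standbase [ 0.64  -0.087  0.01 ]
rod top (array([ 0.625, -0.114,  0.504]), np.float64(0.06800151298553611)) burette tip (array([ 0.528, -0.091,  0.246]), np.float64(0.015828720989609097))
standfoot [ 0.678 -0.068  0.03 ]
flasktop [0.919 0.145 0.03 ]
```

View pics/c2.png

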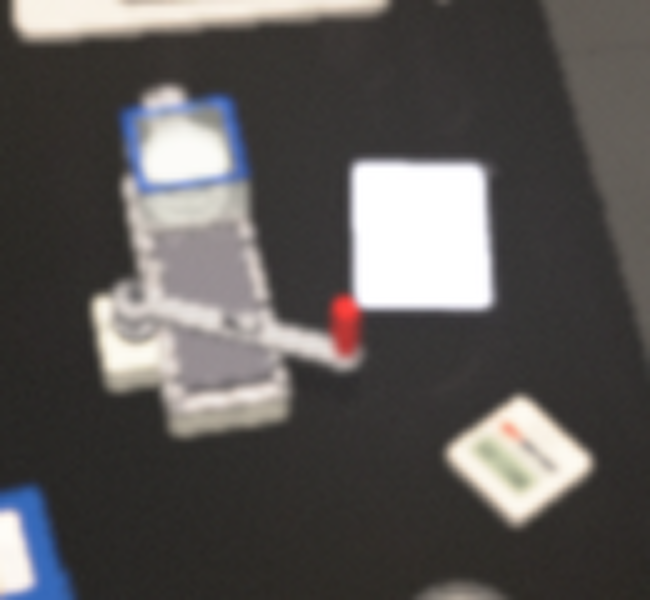

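View pics/c1.png

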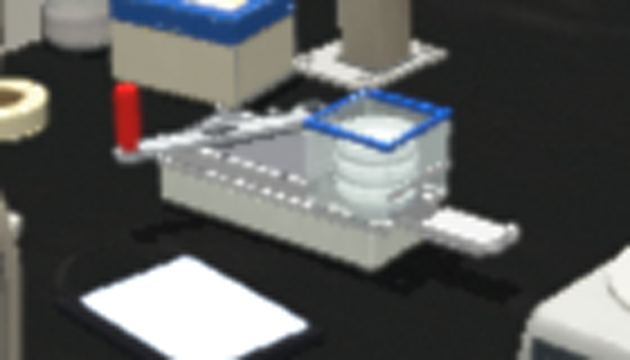

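```bash
python3 - <<'E'
import pickle;from h import *
np.set_printoptions(precision=3,suppress=True)
d=pickle.load(open("s0.pkl","rb"));A,B=d["scene"],d["side"]
f=lambda u,v:(265+u/5-.4,165+v/5-.4); g=lambda u,v:(260+u/4.5-.4,170+v/4.5-.4)
for n,p in dict(magB=[(122,110),(232,95),(247,182),(137,192)]).items():
    c=[plane(B,f(*q),.093) for q in p];print(n,np.array(c)[:,:2],np.mean(c,0))
c=[plane(A,g(*q),.093) for q in [(305,122),(368,90),(451,112),(388,149)]];print("magA",np.array(c)[:,:2],np.mean(c,0))
print("tongue end",plane(B,f(165,88),.04),plane(A,g(515,232),.04))
print("far corners",plane(B,f(168,408),.036),plane(B,f(290,378),.036), "pivot",plane(B,f(130,303),.057))
print("knob",tri(A,(287.8,194.8),B,(333.5,228.9)))
E
```

```text
magB [[0.606 0.152]
 [0.537 0.148]
 [0.536 0.221]
 [0.602 0.221]] [0.57  0.185 0.093]
magA [[0.533 0.211]
 [0.597 0.214]
 [0.603 0.151]
 [0.535 0.145]] [0.567 0.18  0.093]
tongue end [0.574 0.086 0.04 ] [0.58  0.082 0.04 ]
far corners [0.597 0.34  0.036] [0.523 0.328 0.036] pivot [0.613 0.276 0.057]
knob (array([0.491, 0.326, 0.082]), np.float64(0.002097120989335133))
```

Emit:
{"name": "apply_moves", "arguments": {
  "increments": [1,0,0,-0.5,0,0,0,1,0.1,0,-0.5,0,0,0,1,0.3,0,-0.5,0,0,-0.1,1,0.55,0,-0.5,0,0,-0.2,1,0.8,-0.2,-0.5,0,0,-0.3]
}}

```text
time_s: 0.72
tool_pos: [0.338, -0.5144, 0.3674]
eef_rot: [-0.001, 0.931, 0.365, 0.0]
contact_force: [1.0, 0.4, 0.2]
finger_gap: 1.002
gripper_force: 0.0
```

Emit:
{"name": "apply_moves", "arguments": {
  "increments": [1,0.16,-0.14,0,0,0,0,1,0.33,-0.28,0,0,0,0,1,0.5,-0.42,0,0,0,0,1,0.66,-0.56,0,0,0,0,1,0.81,-0.69,0,0,0,0]
}}

```text
time_s: 1.35
tool_pos: [0.3686, -0.2491, 0.3693]
eef_rot: [0.0, 0.932, 0.362, -0.0]
contact_force: [0.1, 0.1, 0.6]
finger_gap: 0.999
gripper_force: 0.0
```

Emit:
{"name": "apply_moves", "arguments": {
  "increments": [1,0.16,-0.14,0,0,0,0,1,0.33,-0.28,0,0,0,0,1,0.5,-0.42,0,0,0,0,1,0.66,-0.56,0,0,0,0,1,0.82,-0.71,0,0,0,0]
}}

```text
time_s: 1.98
tool_pos: [0.3999, 0.0199, 0.3693]
eef_rot: [0.0, 0.932, 0.362, -0.0]
contact_force: [0.8, -0.7, 1.0]
finger_gap: 1.0
gripper_force: 0.0
```

Emit:
{"name": "apply_moves", "arguments": {
  "increments": [0,0.16,-0.12,0,0,0,-0.11,0,0.32,-0.24,0.05,0,0,-0.22,0,0.48,-0.36,0.1,0,0,-0.34,0,0.64,-0.46,0.2,0,0,-0.46,0,0.8,-0.57,0.28,0,0,-0.58]
}}

```text
time_s: 2.6
tool_pos: [0.4519, 0.2593, 0.2987]
eef_rot: [0.0, 0.677, 0.736, 0.0]
contact_force: [0.1, -0.5, 0.1]
finger_gap: 0.519
gripper_force: 0.0
```

```bash
cat >> h.py <<'E'
from scipy.spatial.transform import Rotation as Ro
def wrist(ctrl):
    o=ctrl.get_obs(); s=dict(ctrl.snapshot("wrist")); q=o["eef_rot"]
    T=np.eye(4);T[:3,:3]=Ro.from_quat([q[1],q[2],q[3],q[0]]).as_matrix();T[:3,3]=o["tool_pos"]
    W=np.linalg.inv(T@s["mount"]);s["R"]=W[:3,:3];s["t"]=W[:3,3];return o,s
E
python3 - <<'E'
from cell import ctrl
from h import *
import pickle
o,s=wrist(ctrl);pickle.dump(s,open("w1.pkl","wb"));print(o["tool_pos"],o["eef_rot"],o["time_s"],-s["R"].T@s["t"],s["mount"])
cv2.imwrite("pics/w1.png",s["color"])
for c,st in blobs(red(s["color"])):print(c,st,plane(s,c,.08))
E
```

```text
[0.45187183 0.2593087  0.29870033] [3.59511095e-04 6.77120189e-01 7.35872352e-01 4.70395109e-05] 2.6 [0.44650654 0.33099813 0.43892001] [[-5.83744187e-04 -9.65635929e-01 -2.59897887e-01  7.18221094e-02]
 [ 9.99999740e-01 -4.53798842e-04 -5.59987504e-04  6.82619279e-04]
 [ 4.22802694e-04 -2.59898147e-01  9.65635943e-01 -1.40252757e-01]
 [ 0.00000000e+00  0.00000000e+00  0.00000000e+00  1.00000000e+00]]
[359.78014184 124.95744681] [352 118  15  14 141] [0.49199853 0.32950535 0.08      ]
```

View pics/w1.png

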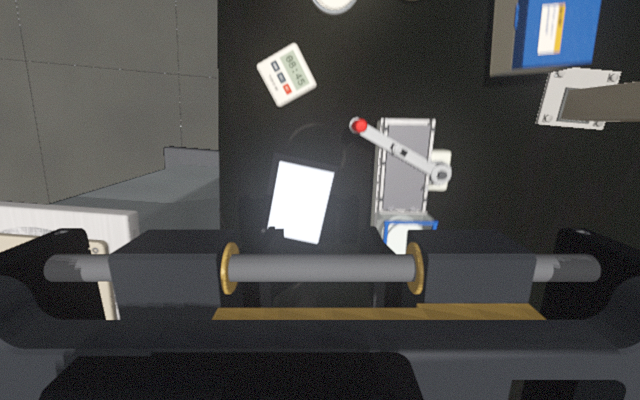

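```bash
python3 - <<'E'
from h import *
import pickle
np.set_printoptions(precision=4,suppress=True)
s=pickle.load(open("w1.pkl","rb"))
print("pivot",plane(s,(441,174),.057),"knob top",plane(s,(361,126),.095))
for p in [(382,118),(437,118),(436,211),(376,212)]:print("deck",plane(s,p,.036))
im=s["color"];b,g,r=[im[...,i].astype(int) for i in range(3)]
m=(b>120)&(r<90)&(b>g+40);m[:205]=0;m[250:]=0;m[:,:370]=0;m[:,445:]=0
c=cv2.findNonZero(m.astype(np.uint8));x,y,w,h=cv2.boundingRect(c);print(x,y,w,h)
print("mag far edge",plane(s,(x,y+2),.093),plane(s,(x+w,y+2),.093))
im=im.astype(int);l=[(c,st) for c,st in blobs(im.min(2)>215,500)]
for c,st in l:
  if 250<c[0]<350 and 150<c[1]<250:print("pad",plane(s,c,.008),st)
E
```

```text
pivot [0.6093 0.2758 0.057 ] knob top [0.4916 0.3285 0.095 ]
deck [0.526  0.3407 0.036 ]
deck [0.5988 0.3467 0.036 ]
deck [0.6212 0.2187 0.036 ]
deck [0.5351 0.2101 0.036 ]
383 221 55 23
mag far edge [0.5332 0.2136 0.093 ] [0.6019 0.2193 0.093 ]
pad [0.4229 0.2097 0.008 ] [ 268  162   66   81 3783]
```

Emit:
{"name": "apply_moves", "arguments": {
  "increments": [0,0.25,0.12,0,0,0,0,0,0.377,0.18,0.2,0,0,0,0,0.377,0.18,0.45,0,0,0,0,0.377,0.18,0.68,0,0,0,0,0.377,0.18,0.847,0,0,0]
}}

```text
time_s: 3.28
tool_pos: [0.488, 0.3549, 0.0845]
eef_rot: [-0.0, 0.679, 0.734, -0.001]
contact_force: [0.5, -0.5, 0.2]
finger_gap: 0.012
gripper_force: 0.0
```

```bash
python3 - <<'E'
import numpy as np
from cell import ctrl
o=ctrl.get_obs();p=o["tool_pos"];q=o["eef_rot"];print(p,q,o["finger_gap"],o["contact_force"])
f=2*np.arctan2(q[2],q[1]);tx=np.array([np.cos(f),np.sin(f)]);ty=np.array([np.sin(f),-np.cos(f)]);print(np.degrees(f))
P=np.array([.610,.277]);v=np.array([-.119,.05])
for a in [0,.1,.2,.3,.4,.5,.6,.7,.8,.9,.98]:
    k=P+np.array([[np.cos(a),-np.sin(a)],[np.sin(a),np.cos(a)]])@v
    d=k+.0175*tx-p[:2];print(a,k,np.round([d@tx/.25,d@ty/.25],3))
E
```

```text
[0.48802571 0.35490216 0.08453878] [-3.23056583e-04  6.78815473e-01  7.34307304e-01 -1.49414400e-03] 0.012355387616479105 [ 0.47480976 -0.48070848  0.15004071]
94.49757802748569
0 [0.491 0.327] [-0.042  0.003]
0.1 [0.48660283 0.31487003] [-0.089 -0.018]
0.2 [0.48343861 0.30236168] [-0.138 -0.035]
0.3 [0.48153895 0.28959992] [-0.188 -0.046]
0.4 [0.48092282 0.27671227] [-0.24  -0.053]
0.5 [0.4815964  0.26382749] [-0.291 -0.054]
0.6 [0.48355294 0.25107433] [-0.343 -0.05 ]
0.7 [0.4867729 0.2385802] [-0.393 -0.041]
0.8 [0.4912241  0.22646996] [-0.443 -0.028]
0.9 [0.49686207 0.2148646 ] [-0.491 -0.009]
0.98 [0.50218945 0.20602194] [-0.528  0.01 ]
```

Emit:
{"name": "apply_moves", "arguments": {
  "increments": [0,-0.042,0,-0.01,0,0,0,0,-0.065,-0.01,-0.01,0,0,0,0,-0.089,-0.018,-0.01,0,0,0,0,-0.114,-0.027,-0.01,0,0,0,0,-0.138,-0.035,-0.01,0,0,0]
}}

```text
time_s: 3.9
tool_pos: [0.4822, 0.3219, 0.0923]
eef_rot: [-0.0, 0.678, 0.735, 0.001]
contact_force: [-4.8, 3.8, -0.7]
finger_gap: 0.003
gripper_force: 2.8
```

```bash
python3 - <<'E'
from cell import ctrl
from h import *
o,s=wrist(ctrl);print(o["contact_force"],o["moment"],o["tool_pos"])
for c,st in blobs(red(s["color"])):print(c,st,plane(s,c,.08))
print(ctrl.get_obs()["contact_force"])
a=ctrl.snapshot("side")["color"];w=s["color"]
cv2.imwrite("pics/v2.png",np.hstack([cv2.resize(a[165:285,265:395],(400,370)),cv2.resize(w[:250,200:470],(400,370))]))
E
```

```text
[-4.81567191  3.83841    -0.73241308] [ 0.87686282  1.08973611 -0.08186083] [0.482242   0.32188422 0.09225137]
[321.92307692 294.57692308] [321 283   2  24  26] [0.48505596 0.2943548  0.08      ]
[-5.03795814  3.6628066   1.50607842]
```

View pics/v2.png

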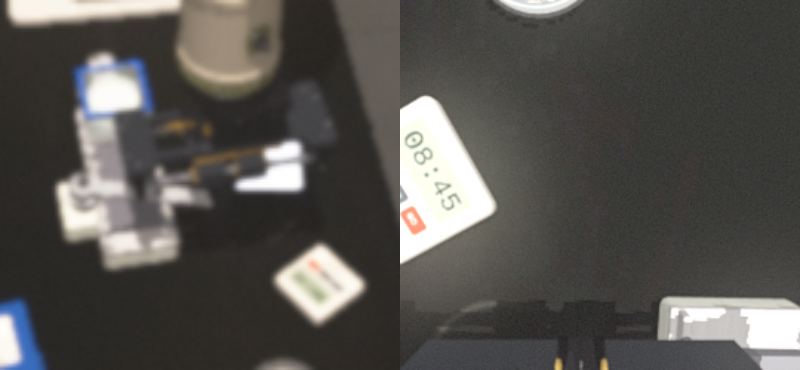

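Emit:
{"name": "apply_moves", "arguments": {
  "increments": [0,-0.025,-0.006,0,0,0,0,0,-0.05,-0.011,0,0,0,0,0,-0.076,-0.015,0,0,0,0,0,-0.102,-0.018,0,0,0,0,0,-0.128,-0.019,0,0,0,0]
}}

```text
time_s: 4.62
tool_pos: [0.4791, 0.2895, 0.0919]
eef_rot: [-0.001, 0.678, 0.735, 0.0]
contact_force: [-8.3, 3.7, 0.8]
finger_gap: 0.006
gripper_force: 3.6
```

Emit:
{"name": "apply_moves", "arguments": {
  "increments": [0,0,-0.008,0,0,0,0,0,-0.025,-0.01,0,0,0,0]
}}

```text
time_s: 4.88
tool_pos: [0.4788, 0.2828, 0.0917]
eef_rot: [0.0, 0.679, 0.735, 0.001]
contact_force: [-3.7, 3.8, 3.4]
finger_gap: 0.008
gripper_force: 2.2
```

Emit:
{"name": "apply_moves", "arguments": {
  "increments": [0,-0.026,-0.004,0,0,0,0,0,-0.052,-0.004,0,0,0,0,0,-0.077,-0.002,0,0,0,0,0,-0.102,0.003,0,0,0,0,0,-0.127,0.008,0,0,0,0]
}}

```text
time_s: 5.5
tool_pos: [0.4831, 0.2501, 0.0901]
eef_rot: [-0.0, 0.679, 0.734, -0.0]
contact_force: [-1.9, 3.9, 1.6]
finger_gap: 0.003
gripper_force: 1.8
```

Emit:
{"name": "apply_moves", "arguments": {
  "increments": [0,-0.025,0.007,0,0,0,0,0,-0.049,0.015,0,0,0,0,0,-0.073,0.024,0,0,0,0,0,-0.09,0.032,0,0,0,0,0,-0.1,0.037,0,0,0,0]
}}

```text
time_s: 6.12
tool_pos: [0.4944, 0.2259, 0.0901]
eef_rot: [-0.0, 0.679, 0.734, -0.0]
contact_force: [-3.0, 3.9, -1.2]
finger_gap: 0.003
gripper_force: 1.8
```

Emit:
{"name": "apply_moves", "arguments": {
  "increments": [0,-0.01,0.006,0,0,0,0,0,-0.02,0.012,0,0,0,0,0,-0.02,0.012,0,0,0,0]
}}

```text
time_s: 6.5
tool_pos: [0.4975, 0.2216, 0.0902]
eef_rot: [-0.0, 0.679, 0.734, -0.0]
contact_force: [-4.6, 2.8, 0.3]
finger_gap: 0.006
gripper_force: 2.3
```

Emit:
{"name": "apply_moves", "arguments": {
  "increments": [0,-0.01,0.006,0,0,0,0,0,-0.02,0.012,0,0,0,0,0,-0.02,0.012,0,0,0,0]
}}

```text
time_s: 6.88
tool_pos: [0.498, 0.2209, 0.0903]
eef_rot: [-0.003, 0.677, 0.736, 0.0]
contact_force: [-13.9, 15.3, 1.0]
finger_gap: 0.005
gripper_force: 8.6
```

Emit:
{"name": "apply_moves", "arguments": {
  "increments": [0,0.02,-0.012,0,0,0,0,0,0.02,-0.012,-0.12,0,0,0,0,0.02,-0.012,-0.28,0,0,0,0,0.02,-0.012,-0.5,0,0,0,0,0.02,-0.012,-0.7,0,0,0]
}}

```text
time_s: 7.5
tool_pos: [0.4985, 0.2205, 0.2674]
eef_rot: [0.001, 0.679, 0.734, 0.0]
contact_force: [1.2, -0.0, -0.4]
finger_gap: 0.003
gripper_force: 0.0
```

Emit:
{"name": "apply_moves", "arguments": {
  "increments": [1,0.2,-0.1,0,0,0,0,1,0.4,-0.2,0,0,0,0,1,0.4,-0.2,0,0,0,0,1,0.4,-0.2,0,0,0,0,1,0.4,-0.2,0,0,0,0]
}}

```text
time_s: 8.12
tool_pos: [0.4413, 0.3159, 0.2651]
eef_rot: [0.0, 0.68, 0.733, -0.0]
contact_force: [0.1, -0.5, -0.7]
finger_gap: 0.492
gripper_force: 0.0
```

```bash
python3 - <<'E'
from cell import ctrl
from h import *
import pickle
o,s=wrist(ctrl);print(o["contact_force"],o["tool_pos"],o["time_s"])
a=ctrl.snapshot("side");pickle.dump((s,a),open("w3.pkl","wb"))
for c,st in blobs(red(a["color"])):
  if c[1]>200:print(c,"was 333.5,228.9")
b=ctrl.snapshot("scene")["color"]
cv2.imwrite("pics/v3.png",np.hstack([cv2.resize(a["color"][165:285,265:395],(400,370),interpolation=2),cv2.resize(b[170:270,270:400],(400,370),interpolation=2)]))
E
```

```text
[ 0.13868214 -0.45407537 -0.74999697] [0.44134282 0.31590686 0.26511309] 8.125
[333.5        228.88461538] was 333.5,228.9
```

View pics/v3.png

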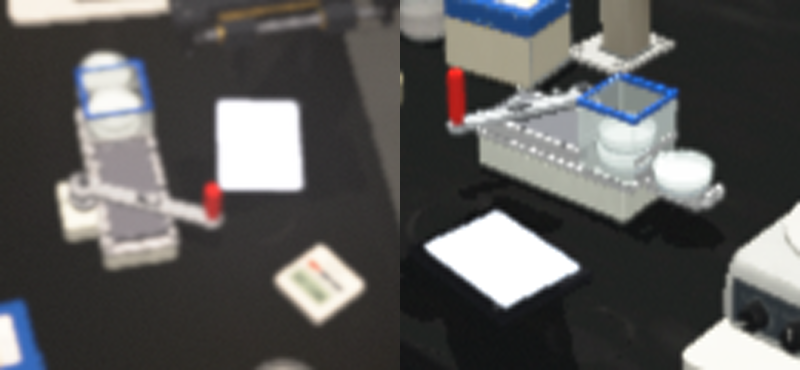

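Emit:
{"name": "apply_moves", "arguments": {
  "increments": [1,-0.2,0.1,0,0,0,0,1,-0.4,0.2,0,0,0,0,1,-0.6,0.3,0,0,0,0,1,-0.8,0.4,0.06,0,0,0,1,-0.94,0.47,0.06,0,0,0]
}}

```text
time_s: 8.9
tool_pos: [0.5765, 0.0884, 0.249]
eef_rot: [-0.0, 0.68, 0.733, -0.001]
contact_force: [0.3, -0.5, -0.5]
finger_gap: 0.994
gripper_force: 0.0
```

Emit:
{"name": "apply_moves", "arguments": {
  "increments": [1,0,0,0,0,0,0,1,0,0,0,0,0,0]
}}

```text
time_s: 9.15
tool_pos: [0.5754, 0.0927, 0.2503]
eef_rot: [-0.0, 0.679, 0.734, 0.0]
contact_force: [-0.0, 0.1, -0.4]
finger_gap: 0.998
gripper_force: 0.0
```

```bash
python3 - <<'E'
from cell import ctrl
from h import *
import pickle
o,s=wrist(ctrl);print(o["contact_force"],o["tool_pos"],o["eef_rot"],o["finger_gap"],o["time_s"])
pickle.dump(s,open("w4.pkl","wb"))
cv2.imwrite("pics/w4.png",s["color"])
d=pickle.load(open("s0.pkl","rb"));print(plane(d["scene"],(362.3,212.7),.051),plane(d["side"],(265+105/400*130,165+72/370*120),.051))
for p in [(.575,.122,.051),(.570,.1846,.093)]:
  c=s["K"]@(s["R"]@np.array(p)+s["t"]);print(c[:2]/c[2])
E
```

```text
[-0.02565705  0.05226274 -0.36703576] [0.57539891 0.09266554 0.25032454] [-2.16729536e-04  6.78864380e-01  7.34263635e-01  1.46034635e-04] 0.9979302308610872 9.15
[0.58356429 0.12595835 0.051     ] [0.57273048 0.12424956 0.051     ]
[323.0490893  158.62518691]
[323.14621746  98.91000502]
```

View pics/w4.png

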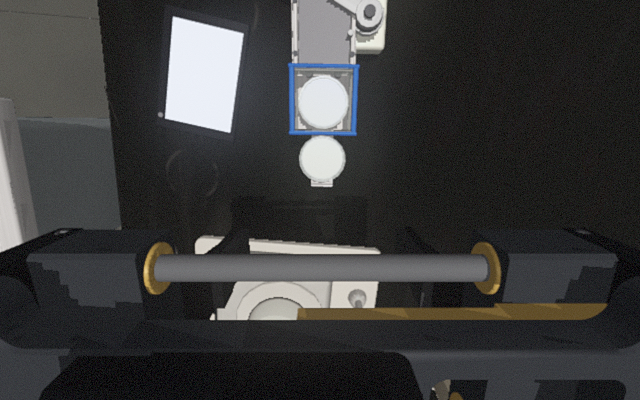

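```bash
python3 - <<'E'
from h import *
import pickle
s=pickle.load(open("w4.pkl","rb"));im=s["color"].astype(int)
for z,m in ((.008,(im.min(2)>215)),(.05,(im.min(2)>150))):
  for c,st in blobs(m,400):
    if c[1]<200: print(z,c,st,plane(s,c,z))
print("circle",plane(s,(322,159),.051),"mag rim",plane(s,(324,99.5),.093))
P=np.array([.575,.093]);f=2*np.arctan2(.7343,.6789);tx=np.array([np.cos(f),np.sin(f)]);ty=np.array([np.sin(f),-np.cos(f)]);print(tx,ty)
E
```

```text
0.008 [202.32783294  74.26737734] [ 165   18   78  114 6848] [0.421136   0.20732311 0.008     ]
0.008 [322.56810811 100.83297297] [ 299   76   48   51 1850] [0.56932797 0.18809636 0.008     ]
0.008 [321.7617579  157.78643022] [ 302  137   40   42 1297] [0.5738115  0.11760946 0.008     ]
0.05 [334.38385917  29.47668038] [ 292    0   95   64 4374] [0.57620834 0.25695218 0.05      ]
0.05 [202.52285553  74.01763544] [ 165   17   79  116 7088] [0.43774613 0.20286393 0.05      ]
0.05 [322.59818731 101.78593008] [ 296   74   54   57 2317] [0.56956509 0.18448235 0.05      ]
0.05 [321.70953187 159.87366046] [ 299  135   46   52 1773] [0.57357231 0.12030736 0.05      ]
circle [0.57382062 0.12147256 0.051     ] mag rim [0.57086477 0.18412547 0.093     ]
[-0.07828332  0.99693115] [0.99693115 0.07828332]
```

Emit:
{"name": "apply_moves", "arguments": {
  "increments": [1,0.115,0.003,0.1,0,0,0,1,0.115,0.003,0.3,0,0,0,1,0.115,0.003,0.5,0,0,0,1,0.115,0.003,0.6,0,0,0,1,0.115,0.003,0.66,0,0,0]
}}

```text
time_s: 9.82
tool_pos: [0.5733, 0.122, 0.0844]
eef_rot: [-0.0, 0.678, 0.735, -0.0]
contact_force: [0.6, -0.1, 0.2]
finger_gap: 1.003
gripper_force: 0.0
```

Emit:
{"name": "apply_moves", "arguments": {
  "increments": [1,0,0,0.05,0,0,0,1,0,0,0.09,0,0,0,1,0,0,0.12,0,0,0,1,0,0,0.133,0,0,0,1,0,0,0.133,0,0,0]
}}

```text
time_s: 10.45
tool_pos: [0.5742, 0.121, 0.0521]
eef_rot: [0.0, 0.679, 0.734, 0.0]
contact_force: [-0.0, -0.2, 0.4]
finger_gap: 1.002
gripper_force: 0.0
```

Emit:
{"name": "apply_moves", "arguments": {
  "increments": [0.68,0,0,0,0,0,0,0.68,0,0,0,0,0,0,0.68,0,0,0,0,0,0,0.64,0,0,0,0,0,0,0.61,0,0,0,0,0,0],
  "newtons": 8
}}

```text
time_s: 11.08
tool_pos: [0.5741, 0.121, 0.052]
eef_rot: [0.0, 0.679, 0.734, -0.0]
contact_force: [0.3, 0.1, -0.5]
finger_gap: 0.631
gripper_force: 0.1
```

Emit:
{"name": "apply_moves", "arguments": {
  "increments": [0.57,0,0,0,0,0,0,0.5,0,0,0,0,0,0,0.4,0,0,0,0,0,0,0.4,0,0,0,0,0,0]
}}

```text
time_s: 11.58
tool_pos: [0.5741, 0.121, 0.052]
eef_rot: [0.0, 0.679, 0.734, -0.0]
contact_force: [0.6, 0.6, 0.7]
finger_gap: 0.617
gripper_force: 8.0
```

Emit:
{"name": "apply_moves", "arguments": {
  "increments": [0.4,0,0,-0.03,0,0,0,0.4,0,0,-0.08,0,0,0,0.4,0,0,-0.14,0,0,0,0.4,0,0,-0.2,0,0,0,0.4,0,0,-0.26,0,0,0],
  "newtons": 10
}}

```text
time_s: 12.2
tool_pos: [0.5743, 0.1211, 0.1184]
eef_rot: [0.0, 0.679, 0.734, 0.0]
contact_force: [0.5, 0.2, 0.4]
finger_gap: 0.615
gripper_force: 10.0
```

Emit:
{"name": "apply_moves", "arguments": {
  "increments": [0.4,0,0,-0.08,0,0,0,0.4,0,0,-0.14,0,0,0,0.4,0,0,-0.18,0,0,0,0.4,0,0,-0.2,0,0,0,0.4,0,0,-0.2,0,0,0]
}}

```text
time_s: 12.82
tool_pos: [0.5741, 0.121, 0.167]
eef_rot: [0.0, 0.679, 0.734, -0.0]
contact_force: [-1.0, 0.1, -0.8]
finger_gap: 0.621
gripper_force: 10.0
```

```bash
python3 - <<'E'
from cell import ctrl
from h import *
o,s=wrist(ctrl);print(o["contact_force"],o["tool_pos"],o["eef_rot"],o["finger_gap"],o["gripper_force"])
a=ctrl.snapshot("side")["color"];b=ctrl.snapshot("scene")["color"]
cv2.imwrite("pics/v5.png",np.hstack([cv2.resize(a[145:265,265:395],(400,370),interpolation=2),cv2.resize(b[130:240,260:400],(400,370),interpolation=2)]))
p=o["tool_pos"];q=o["eef_rot"];f=2*np.arctan2(q[2],q[1]);tx=np.array([np.cos(f),np.sin(f)]);ty=np.array([np.sin(f),-np.cos(f)])
d=np.array([.4215,.207])-p[:2];print(d@tx/.25,d@ty/.25)
E
```

```text
[-1.00639319  0.13712565 -0.76060017] [0.57409862 0.12096266 0.16702212] [ 7.01424131e-05  6.78878765e-01  7.34250376e-01 -5.29893799e-05] 0.6212190361801796 9.99999538064003
0.39085586514058407 -0.5815942546138226
```

View pics/v5.png

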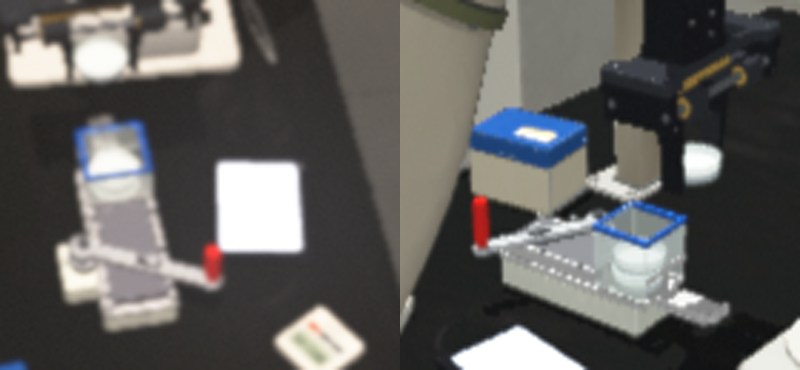

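Emit:
{"name": "apply_moves", "arguments": {
  "increments": [0.4,0.01,-0.02,0,0,0,0,0.4,0.04,-0.06,0,0,0,0,0.4,0.08,-0.12,0,0,0,0,0.4,0.13,-0.19,0,0,0,0,0.4,0.18,-0.27,0,0,0,0]
}}

```text
time_s: 13.6
tool_pos: [0.5016, 0.1617, 0.167]
eef_rot: [0.0, 0.679, 0.735, -0.0]
contact_force: [0.5, 0.4, -0.1]
finger_gap: 0.618
gripper_force: 10.0
```

Emit:
{"name": "apply_moves", "arguments": {
  "increments": [0.4,0.05,-0.08,0,0,0,0,0.4,0.1,-0.155,0.02,0,0,0,0.4,0.15,-0.22,0.05,0,0,0,0.4,0.185,-0.27,0.09,0,0,0,0.4,0.205,-0.3,0.13,0,0,0]
}}

```text
time_s: 14.22
tool_pos: [0.4237, 0.2062, 0.1338]
eef_rot: [0.0, 0.679, 0.734, -0.0]
contact_force: [0.8, -0.3, 0.3]
finger_gap: 0.613
gripper_force: 10.0
```

Emit:
{"name": "apply_moves", "arguments": {
  "increments": [0.4,0.004,-0.007,0.03,0,0,0,0.4,0.006,-0.011,0.042,0,0,0,0.4,0.006,-0.011,0.042,0,0,0,0.4,0.006,-0.011,0.042,0,0,0,0.4,0.006,-0.011,0.042,0,0,0]
}}

```text
time_s: 14.85
tool_pos: [0.4219, 0.2071, 0.1242]
eef_rot: [0.0, 0.679, 0.734, 0.0]
contact_force: [-0.9, 0.7, 0.0]
finger_gap: 0.617
gripper_force: 10.0
```

```bash
python3 - <<'E'
from cell import ctrl
from h import *
o=ctrl.get_obs();print(o["time_s"],o["tool_pos"],o["eef_rot"],o["finger_gap"],o["gripper_force"],np.abs(o["dq"]).max())
a=ctrl.snapshot("side");b=ctrl.snapshot("scene")["color"]
for c,st in blobs(red(a["color"])):
  if c[1]>200:print(c)
cv2.imwrite("pics/v6.png",np.hstack([cv2.resize(a["color"][145:265,265:395],(400,370),interpolation=2),cv2.resize(b[150:260,260:400],(400,370),interpolation=2)]))
E
```

```text
14.85 [0.4219317  0.20707801 0.12422512] [1.05339933e-04 6.78981112e-01 7.34155713e-01 1.66151197e-04] 0.6169231961544019 9.999947100877762 0.001464458176913818
[333.54901961 228.96078431]
```

View pics/v6.png

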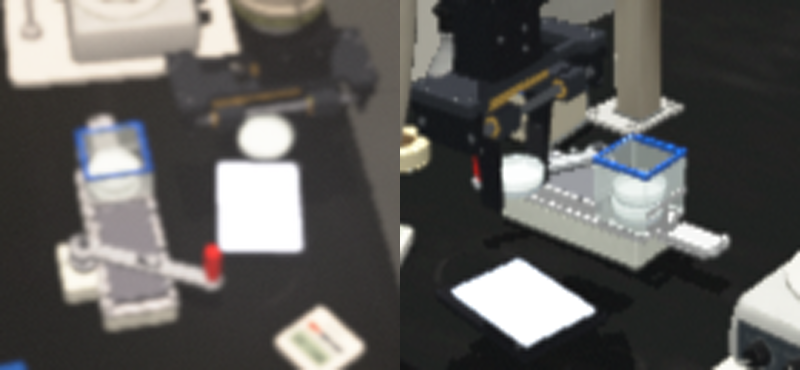

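The dish is held level and still over the pad's middle. The lever is at rest and the other two dishes are still in the magazine, so I'm handing the job in.

```bash
python3 -c "
from cell import ctrl
print(ctrl.close_job())"
```

```text
the job is handed in; nothing more can be done
None
```

The job is handed in at about 15 s, with the drawn dish held level and still about 10 cm above the middle of the light pad, the lever back at rest and the other two dishes in the magazine; the hand-in returned no verdict.

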